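# Find the rocking corner of a flange and wedge it firm

## Task

The steel flange lying on the four riser blocks of the granite plate rocks, because one block is lower than the others. Press gently on its corners in turn until you find and rock the one that dips, then slide the levelling wedge in along the top of that block from its open end until it just takes up the gap without lifting the flange, and press that corner firmly but gently once more to prove that the flange no longer rocks. Leave the wedge there, the flange lying where it was, and the other things undisturbed.

Things in the scene. Friction and masses are not known exactly. Their poses are not given: they have to be found in the camera images.
- granite: fixed black granite surface plate, 300 (x) x 260 (y) x 50 mm high, origin at the centre of its underside. Four fixed steel riser blocks stand on it, each 90 mm long (granite's x) and 30 mm wide (y), centred at x = +-80, y = +-40 mm of the granite
- blocks (a point): point midway between the four riser blocks, level with the tops of the three full ones, 30 mm above the granite. The fourth block, which one is not told, is 4 to 5.5 mm lower. The inner 25 mm of each block lie under the flange; the outer 65 mm are open and point out from the flange's +x or -x side
- flange: loose dark steel square flange, 120 x 120 x 12 mm plus a hub 54 mm wide and 14 mm tall on top, 0.8 kg, origin at the centre of its underside. It lies level on the blocks, square with the granite, centres within 4 mm. Over the low block its corner dips 2 to 4 mm when pressed with more than 4 to 4.5 N at the marked point, and rights itself. It slides if pushed sideways with a few newtons
- corner1 (a point): point on the flange's upper face, at x = +40, y = +42 mm of the flange: where to press over one block (with the gripper shut); moves with the flange
- corner2 (a point): point on the flange's upper face, at x = -40, y = +42 mm of the flange: where to press over one block (with the gripper shut); moves with the flange
- corner3 (a point): point on the flange's upper face, at x = -40, y = -42 mm of the flange: where to press over one block (with the gripper shut); moves with the flange
- corner4 (a point): point on the flange's upper face, at x = +40, y = -42 mm of the flange: where to press over one block (with the gripper shut); moves with the flange
- wedge_mid (a point): centre of the loose double-ended levelling wedge, half-way up its upright black grip (14 mm in x, 24 mm in y, 50 mm high from the underside); x along the wedge. At first it lies on the table. 0.12 kg
- wedge: the same wedge; origin at the centre of its flat underside. Steel, 104 mm long (x), 24 mm wide (y); each end has a nose 2 mm thick at 52 mm from the centre and rises evenly to 8 mm thick at 7 mm from the centre, where the grip stands. Either end can be used
- case: loose orange instrument case, 90 x 140 x 40 mm, on the table to the left: a bystander; origin under its centre
- ring_gauge: loose steel setting ring, 64 mm wide, 22 mm high, on the table to the left: a bystander; origin under its centre
- driver: loose screwdriver, 170 mm long, on the table to the right: a bystander; origin under its middle

How it is judged:
By the outcome, as a careful person would: the job done as asked, in the order asked, and still so for the second after the job is handed in, with the robot touching nothing.
It also fails if it takes over 72 s, if anything falls off the work surface, if the arm or the gripper's body presses on something with over 40 N, if the wrist force passes 120 N, or if a joint passes its speed limit or range.

## Robot

A 6-joint arm with a two-finger parallel gripper is mounted at the origin on the work surface. World frame = base frame: x ahead of the robot, y to its left, z up, the work surface at z = 0. Lengths are in m, angles in rad, forces in N, time in s.
With the tool pointing down it reaches from about 0.3 to 0.775 m from the base axis. Payload 14.6 kg.
Tool frame: the origin (TCP) lies at the very end of the fingers, on their centre line; the grasp point (between the pads) lies 19 mm behind it (ctrl.hold_point_z is the distance from the TCP to the grasp point, in m); x points along the fingers, y is the direction in which the jaws open and shut, and the axes are right-handed (so a half turn about x gives the same grasp; the last joint's range is limited). The gripper opens to 94 mm and grips with 3 to 60 N. Pads are 16 mm wide; open, the fingers measure 119 mm over their backs; the gripper's body (75 mm by 177 mm) begins 78 mm behind the grasp point.
Start: joints at [-1.34, 0.3, 1.521, -0, 1.321, -0.067], TCP at [0.161, -0.526, 0.205] pointing down, gripper open.
Joint ranges: [-3.03, 3.03], [-0.79, 2.21], [0.23, 2.52], [-1.04, 4.18], [0, 3.07], [-2.55, 2.55]. Speed limits (rad/s): [2.22, 2.22, 2.57, 3.14, 3.14, 3.14].

## Interface

Orientations are given as [roll, pitch, yaw] about the fixed x, y, z axes, in that order (R = Rz(yaw) Ry(pitch) Rx(roll)).
In Python, from station import get_obs, camera, ticket, ctrl gives the robot as it stands.
- The arm moves only by the tool step_arm, never from a script. Its argument "motion" is a list that holds one entry, the list of rows, each a list of 6 numbers: the shift along the tool's x, y, z in m, then the turn, a rotation vector about the tool's x, y, z in degrees. A call has 1 to 12 rows; each row shifts and turns the commanded pose from where the row before left it, along the tool's axes as they then stand; what a row does not reach is not made up. A row lasts 1/8 s, in which the tool goes at most 62.5 mm and 10.7 degrees, less where a joint would pass 70% of its speed; a pose out of reach is approached as far as the arm can. A call is refused whole if a number of a shift passes 0.0625 or a number of a turn 10.7, either way. A call with a gripper value outside its range is refused whole. "fingers" is the finger opening in m, from 0 to 0.094, set as the call begins (left out, the last holds). The fingers move at their own pace and stop on an object; "squeeze" is the grip in N (left out, the last holds). Time passes only in rows, so rows that do not move let the fingers close. It gives the time, the measured TCP pose, the force and the opening at its end, in the units of the state.
- get_obs(): the state, without advancing time (a new reading comes with each control period).
- camera(name): name is "side" or "top" or "wrist"; returns a dict with "pixels" (420x560x3 uint8, red, green, blue), "fx", "fy", "cx", "cy" (pixels), "extrinsics" (4x4, takes a point from world to camera coordinates); the wrist camera has in their place "T_tool_cam" (4x4, takes a point from camera to tool coordinates, whose origin is the TCP and whose axes are the tool frame's). Camera axes: x right, y up, looking along -z (the intrinsics and any distortion apply to the point x, -y, -z); pixel columns grow to the right and rows downward; lengths in m; the calibration is good to about 2 mm. A picture is of the moment at which its call begins: read the wrist's pose just before it. There is no depth.
- ticket.hand_in(): hands the job in, once; it reports no verdict.
The state is a dict: "time_s": time; "qpos": joint angles; "joint_vel": joint speeds; "tau": joint torques, N m; "ee_pos": TCP position; "eef_rot": TCP orientation; "force": force on the tool from outside, world axes, zero at the start; "moment": the same for the moment, N m; "grip_width": finger opening in m.
Only numpy, scipy, OpenCV 4.12 (cv2) and the standard library are available. Lean on these libraries where they do the work, as an engineer would, in place of code of your own. Each camera call takes 0.05 s, during which the arm holds its last target.

## Working session

There is one attempt and no reset: what is moved stays moved. The work goes in short steps, Python scripts to look and compute and a tool call to move; the robot and the scene stay as the last step left them, time stands still between calls to the robot, and variables do not carry over. Pictures are saved under pics/ and viewed, and the job is handed in when it is done.

Besides the shell and the picture viewer there is one more tool, called after "Emit:" in YAML: its name, and indented under it one key for each argument. step_arm: Moves the arm, as the interface text tells. Its arguments: {"type":"object","properties":{"motion":{"type":"array","items":{"type":"array","items":{"type":"array","items":{"type":"number"}}}},"fingers":{"type":"number"},"squeeze":{"type":"number"}},"required":["motion"]}

```bash
ls; mkdir -p pics
cat > h.py <<'E'
import numpy as np,cv2
from station import get_obs,camera,ticket,ctrl
def snap(n,f):
    o=get_obs(); c=camera(n); cv2.imwrite('pics/'+f+'.png',c['pixels'][:,:,::-1]); return o,c
E
python3 - <<'E'
from h import *
o=get_obs()
for k in o: print(k,o[k])
import pickle
D={}
for n in ('top','side','wrist'):
    D[n]=snap(n,n+'0'); c=D[n][1]; print(n,{k:np.round(v,4).tolist() for k,v in c.items() if k!='pixels'})
pickle.dump(D,open('d0.pkl','wb'))
print(ctrl.hold_point_z)
E
```

```text
pics
time_s 0.0
qpos [-1.33962370e+00  3.00483964e-01  1.52155658e+00  9.50950640e-06
  1.32071732e+00 -6.65803378e-02]
joint_vel [-0.00149827  0.00047641 -0.00189001 -0.00093964 -0.00049191 -0.00115957]
tau [-6.69790079e-04 -5.31799257e+01 -3.52739882e+01  7.07957265e-02
  2.43414275e-02 -1.22065353e-04]
ee_pos [ 0.16130581 -0.52554463  0.20488965]
eef_rot [-1.64528146  1.56963108  1.7940618 ]
force [-0.42035869 -0.75116931 -0.2856727 ]
moment [0.03322642 0.03531307 0.03290643]
grip_width 0.09375474285311143
top {'fx': 472.4457, 'fy': 472.4457, 'cx': 283.8857, 'cy': 208.2099, 'extrinsics': [[-0.0128, -0.9999, 0.0113, 0.0368], [0.994, -0.0115, 0.109, -0.4985], [-0.1089, 0.0126, 0.994, -1.2053], [0.0, 0.0, 0.0, 1.0]]}
side {'fx': 393.7905, 'fy': 393.7905, 'cx': 277.5391, 'cy': 215.7495, 'extrinsics': [[-0.9448, -0.3275, -0.0088, 0.4776], [0.1614, -0.4886, 0.8574, -0.1363], [-0.2851, 0.8087, 0.5145, -1.1128], [0.0, 0.0, 0.0, 1.0]]}
wrist {'fx': 334.6436, 'fy': 334.6436, 'cx': 283.1879, 'cy': 206.6202, 'T_tool_cam': [[-0.0004, 0.2452, -0.9695, -0.18], [1.0, 0.0005, -0.0003, -0.0001], [0.0004, -0.9695, -0.2452, -0.0702], [0.0, 0.0, 0.0, 1.0]]}
0.0188
```

View pics/top0.png

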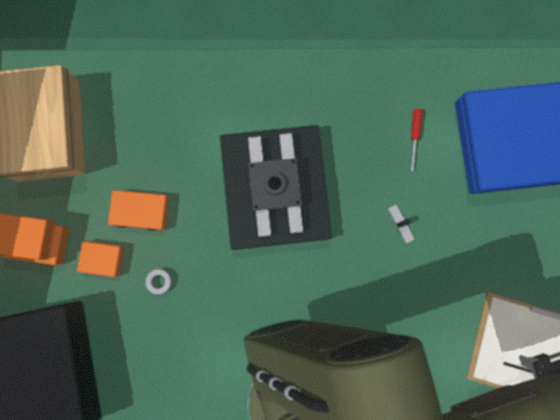

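View pics/side0.png

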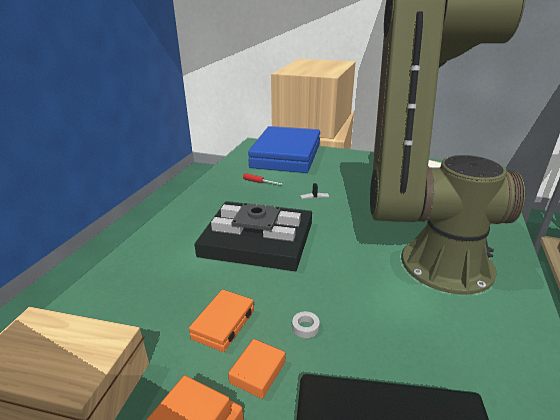

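View pics/wrist0.png

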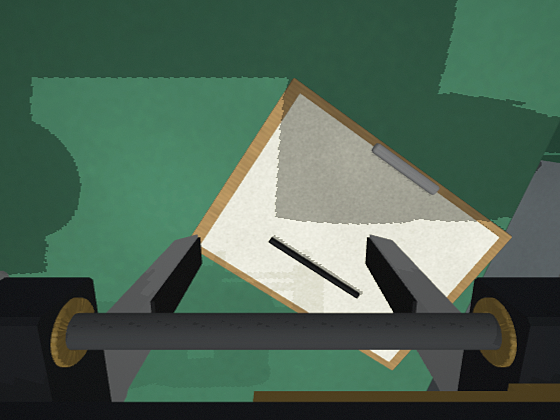

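The top view shows the granite around (275,187), the flange hub at (274,183), the wedge at (401,223), and the case and ring on the left. I'll zoom in for precise corners.

Run:
```python
import cv2
i=cv2.imread('pics/top0.png')
cv2.imwrite('pics/z1.png',cv2.resize(i[115:260,210:345],None,fx=4,fy=4,interpolation=cv2.INTER_CUBIC))
cv2.imwrite('pics/z2.png',cv2.resize(i[190:260,370:440],None,fx=8,fy=8,interpolation=cv2.INTER_CUBIC))
```

```text
(no output)
```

View pics/z1.png

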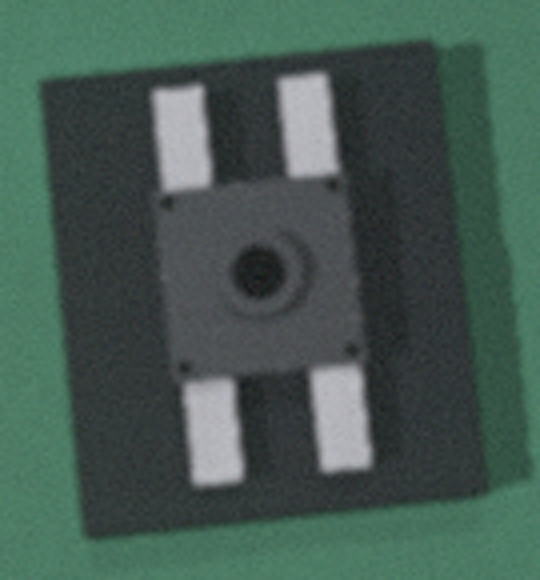

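View pics/z2.png

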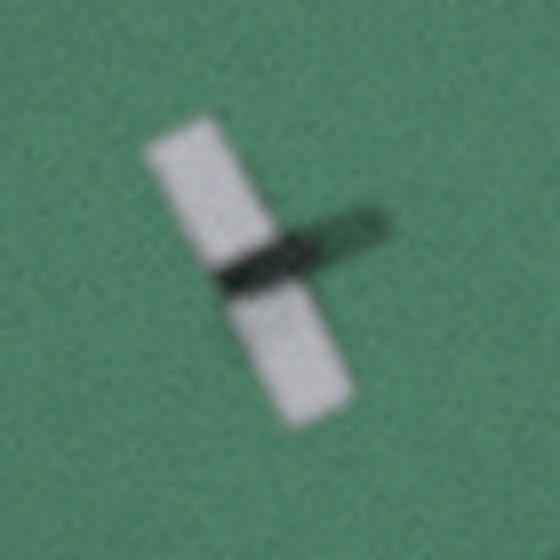

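```bash
cat >> h.py <<'E'
def ray(c,u,v,z,E=None):
    E=c['extrinsics'] if E is None else E
    d=np.array([(u-c['cx'])/c['fx'],-(v-c['cy'])/c['fy'],-1.])
    R=E[:3,:3];t=E[:3,3]; C=-R.T@t; w=R.T@d
    return C+w*(z-C[2])/w[2]
E
python3 - <<'E'
from h import *
import pickle
c=pickle.load(open('d0.pkl','rb'))['top'][1]
def P(l,s,ox,oy,z): return np.array([ray(c,(a+.5)/s-.5+ox,(b+.5)/s-.5+oy,z)[:2] for a,b in l])
def rep(n,q):
    print(n,'ctr',q.mean(0).round(4)); 
    for i in range(4):
        e=q[(i+1)%4]-q[i]; print('  ',np.linalg.norm(e).round(4),np.degrees(np.arctan2(e[1],e[0])).round(2))
rep('gran',P([(40,80),(433,40),(490,493),(85,538)],4,210,115,.05))
rep('fl',P([(157,192),(348,175),(366,358),(175,380)],4,210,115,.092))
rep('blk outer',P([(152,88),(329,72),(373,468),(192,487)],4,210,115,.08))
print(P([(259,270)],4,210,115,.106))
rep('wedge',P([(145,148),(211,115),(355,393),(294,430)],8,370,190,.002))
import scipy.spatial.transform as s
o=get_obs(); print(s.Rotation.from_euler('xyz',o['eef_rot']).as_matrix().round(3))
E
```

```text
gran ctr [0.5547 0.0527]
   0.2574 -84.6
   0.2975 -174.18
   0.2586 95.62
   0.2985 5.58
fl ctr [0.5537 0.0528]
   0.1197 -85.42
   0.1157 -175.38
   0.1187 95.95
   0.1185 5.1
blk outer ctr [0.5552 0.053 ]
   0.1128 -85.27
   0.2531 -174.64
   0.1129 95.3
   0.2542 5.34
[[0.55498878 0.05425329]]
wedge ctr [ 0.4574 -0.2804]
   0.025 -64.31
   0.1033 -154.62
   0.024 119.97
   0.105 25.96
[[-0.     0.293 -0.956]
 [ 0.001 -0.956 -0.293]
 [-1.    -0.001 -0.   ]]
```

Emit:
step_arm:
  motion:
    - [[0, -0.0381, -0.0395, 0, 0, 0], [0, -0.0381, -0.0395, 0, 0, 0], [0, -0.0381, -0.0395, 0, 0, 0], [0, -0.0381, -0.0395, 0, 0, 0], [0, -0.0381, -0.0395, 0, 0, 0], [0, -0.0381, -0.0395, 0, 0, 0], [0, -0.0381, -0.0395, 0, 0, 0], [0, -0.0381, -0.0395, 0, 0, 0], [0, -0.0381, -0.0395, 0, 0, 0], [0, -0.0381, -0.0395, 0, 0, 0], [0, -0.0381, -0.0395, 0, 0, 0], [0, -0.0381, -0.0395, 0, 0, 0]]
  fingers: 0

```text
time_s: 1.65
ee_pos: [0.4809, 0.0522, 0.2054]
eef_rot: [1.986, 1.571, -0.857]
force: [0.4, -1.4, 0.7]
grip_width: 0.0004
```

Emit:
step_arm:
  motion:
    - [[0, 0, 0, 5.85, 0, 0], [0, 0, 0, 5.85, 0, 0], [0, 0, 0, 0, 0, 0]]

```text
time_s: 2.02
ee_pos: [0.4803, 0.0505, 0.2053]
eef_rot: [-0.112, 1.57, 3.124]
force: [1.1, -0.7, 0.2]
grip_width: 0.0006
```

Run:
```python
from h import *
import pickle
o,c=snap('wrist','w1'); pickle.dump((o,c),open('w1.pkl','wb'))
for k in o: print(k,np.round(o[k],4))
```

```text
time_s 2.025
qpos [0.0288 0.1504 1.7046 0.     1.2871 1.5052]
joint_vel [-0.0063 -0.0045 -0.0003  0.0008  0.     -0.0585]
tau [ 2.93300e-01 -4.38205e+01 -3.49695e+01  2.34000e-02 -7.37000e-02
  1.15280e+00]
ee_pos [0.4803 0.0505 0.2053]
eef_rot [-0.1124  1.5704  3.1235]
force [ 1.0761 -0.6742  0.1762]
moment [0.0169 0.0547 0.0412]
grip_width 0.0006
```

View pics/w1.png

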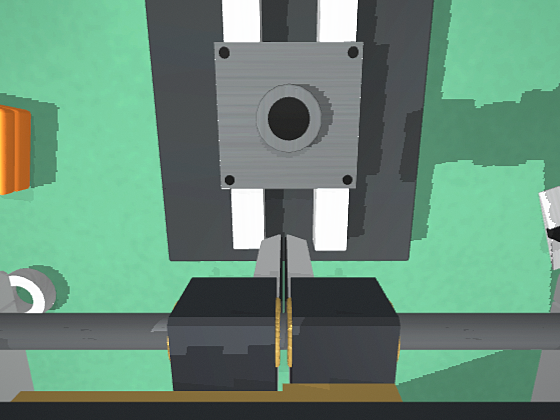

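```bash
cat >> h.py <<'E'
from scipy.spatial.transform import Rotation as Ro
def Ew(o,c):
    T=np.eye(4);T[:3,:3]=Ro.from_euler('xyz',o['eef_rot']).as_matrix();T[:3,3]=o['ee_pos']
    return np.linalg.inv(T@c['T_tool_cam'])
E
python3 - <<'E'
from h import *
import pickle
o,c=pickle.load(open('w1.pkl','rb')); E=Ew(o,c)
def rep(n,l,z):
    q=np.array([ray(c,a,b,z,E)[:2] for a,b in l])
    print(n,'ctr',q.mean(0).round(4)); 
    for i in range(4):
        e=q[(i+1)%4]-q[i]; print('  ',q[i].round(4),np.linalg.norm(e).round(4),np.degrees(np.arctan2(e[1],e[0])).round(2))
rep('fl',[(214.5,42),(362.5,42),(356,188.5),(221,188.5)],.092)
rep('blkL',[(232,189),(265,189),(265,248.5),(233,249)],.08)
rep('blkR',[(315,189),(348.5,189),(347,250),(314.5,250)],.08)
i=cv2.imread('pics/w1.png')
cv2.imwrite('pics/z3.png',cv2.resize(i[0:260,140:440],None,fx=2.3,fy=2.3,interpolation=cv2.INTER_CUBIC))
E
```

```text
fl ctr [0.553  0.0526]
   [0.607  0.1177] 0.1189 -84.62
   [ 0.6182 -0.0007] 0.1198 -174.06
   [ 0.499  -0.0131] 0.1204 95.38
   [0.4877 0.1067] 0.1198 5.27
blkL ctr [0.4576 0.081 ]
   [0.4857 0.0986] 0.0306 -84.62
   [0.4885 0.0681] 0.0589 -175.38
   [0.4299 0.0633] 0.0311 96.33
   [0.4264 0.0942] 0.0594 4.17
blkR ctr [0.4643 0.0029]
   [0.4929 0.0218] 0.0311 -84.62
   [ 0.4958 -0.0091] 0.0604 -173.26
   [ 0.4358 -0.0162] 0.0316 95.38
   [0.4328 0.0153] 0.0604 6.26
```

View pics/z3.png

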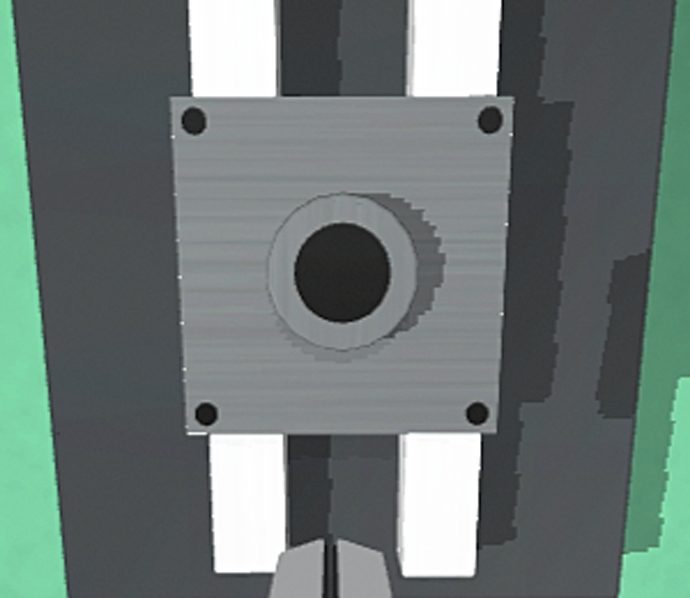

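The flange centre is at (0.553, 0.0526) with yaw 5.3°, and its edges measure 119–120 mm, which matches the given size. The near-left block looks slightly narrow, so it may be the low one. I'll start pressing there.

Emit:
step_arm:
  motion:
    - [[0, -0.0187, -0.0163, 0, 0, 0], [0, -0.0187, -0.0163, 0, 0, 0], [0.035, 0, 0, 0, 0, 0], [0.035, 0, 0, 0, 0, 0], [0.03, 0, 0, 0, 0, 0], [0.007, 0, 0, 0, 0, 0], [0, 0, 0, 0, 0, 0], [0, 0, 0, 0, 0, 0]]

```text
time_s: 3.08
ee_pos: [0.51, 0.0907, 0.0997]
eef_rot: [-3.13, 1.569, 0.106]
force: [0.0, -0.1, -0.9]
grip_width: 0.0008
```

Emit:
step_arm:
  motion:
    - [[0.001, 0, 0, 0, 0, 0], [0.001, 0, 0, 0, 0, 0], [0, 0, 0, 0, 0, 0]]

```text
time_s: 3.45
ee_pos: [0.5093, 0.0907, 0.0965]
eef_rot: [-2.685, 1.571, 0.551]
force: [-0.8, -0.2, 0.4]
grip_width: 0.0002
```

Emit:
step_arm:
  motion:
    - [[0.001, 0, 0, 0, 0, 0], [0.001, 0, 0, 0, 0, 0], [0.001, 0, 0, 0, 0, 0], [0, 0, 0, 0, 0, 0]]

```text
time_s: 3.95
ee_pos: [0.5093, 0.0907, 0.0934]
eef_rot: [-0.056, 1.571, -3.104]
force: [-0.2, -0.4, -0.4]
grip_width: 0.0002
```

Emit:
step_arm:
  motion:
    - [[0.001, 0, 0, 0, 0, 0], [0, 0, 0, 0, 0, 0]]

```text
time_s: 4.2
ee_pos: [0.5093, 0.0906, 0.0924]
eef_rot: [0.038, 1.571, -3.01]
force: [0.0, 0.5, 1.0]
grip_width: 0.0004
```

Emit:
step_arm:
  motion:
    - [[0.001, 0, 0, 0, 0, 0], [0, 0, 0, 0, 0, 0]]

```text
time_s: 4.45
ee_pos: [0.5093, 0.0908, 0.0916]
eef_rot: [-1.435, 1.571, 1.801]
force: [-2.8, 0.8, 3.6]
grip_width: 0.0005
```

Emit:
step_arm:
  motion:
    - [[0.0005, 0, 0, 0, 0, 0], [0, 0, 0, 0, 0, 0]]

```text
time_s: 4.7
ee_pos: [0.5093, 0.0908, 0.091]
eef_rot: [-1.384, 1.571, 1.851]
force: [-2.2, 2.4, 4.5]
grip_width: 0.0005
```

Emit:
step_arm:
  motion:
    - [[0.0005, 0, 0, 0, 0, 0], [0, 0, 0, 0, 0, 0]]

```text
time_s: 4.95
ee_pos: [0.5093, 0.0907, 0.0905]
eef_rot: [-1.798, 1.571, 1.437]
force: [-3.4, 2.1, 5.3]
grip_width: 0.0006
```

Emit:
step_arm:
  motion:
    - [[0.0005, 0, 0, 0, 0, 0], [0, 0, 0, 0, 0, 0]]

```text
time_s: 5.2
ee_pos: [0.5094, 0.0907, 0.0899]
eef_rot: [-2.218, 1.571, 1.017]
force: [-1.4, 3.5, 3.5]
grip_width: 0.0004
```

Emit:
step_arm:
  motion:
    - [[0.0005, 0, 0, 0, 0, 0], [0, 0, 0, 0, 0, 0]]

```text
time_s: 5.45
ee_pos: [0.5094, 0.0907, 0.0894]
eef_rot: [-2.647, 1.571, 0.588]
force: [-1.8, 2.4, 4.4]
grip_width: 0.0006
```

Emit:
step_arm:
  motion:
    - [[0.0005, 0, 0, 0, 0, 0], [0, 0, 0, 0, 0, 0]]

```text
time_s: 5.7
ee_pos: [0.5094, 0.0907, 0.089]
eef_rot: [-2.881, 1.571, 0.354]
force: [-2.4, 3.1, 4.2]
grip_width: 0.0006
```

The near-left corner is dipping: z has gone from 92 to 89 mm at a steady 4.3 N or so. I'll continue to the bottom to measure the gap.

Emit:
step_arm:
  motion:
    - [[0.0004, 0, 0, 0, 0, 0], [0, 0, 0, 0, 0, 0]]

```text
time_s: 5.95
ee_pos: [0.5094, 0.0907, 0.0888]
eef_rot: [-2.767, 1.571, 0.468]
force: [-2.9, 2.4, 8.0]
grip_width: 0.0001
```

Emit:
step_arm:
  motion:
    - [[0.0004, 0, 0, 0, 0, 0], [0, 0, 0, 0, 0, 0]]

```text
time_s: 6.2
ee_pos: [0.5094, 0.0907, 0.0886]
eef_rot: [-2.889, 1.57, 0.347]
force: [-5.5, 3.0, 10.0]
grip_width: 0.0001
```

Emit:
step_arm:
  motion:
    - [[-0.001, 0, 0, 0, 0, 0], [-0.001, 0, 0, 0, 0, 0], [-0.001, 0, 0, 0, 0, 0], [-0.001, 0, 0, 0, 0, 0], [-0.002, 0, 0, 0, 0, 0], [-0.01, 0, 0, 0, 0, 0], [-0.05, 0, 0, 0, 0, 0], [-0.05, 0, 0, 0, 0, 0]]

```text
time_s: 7.2
ee_pos: [0.509, 0.0906, 0.2059]
eef_rot: [0.028, 1.57, -3.02]
force: [0.2, 0.3, -0.8]
grip_width: 0.0003
```

Emit:
step_arm:
  motion:
    - [[0, 0.0187, 0.0163, 0, 0, 0], [0, 0.0187, 0.0163, 0, 0, 0], [0, 0, 0, 0, 0, 0]]

```text
time_s: 7.58
ee_pos: [0.4799, 0.0497, 0.2049]
eef_rot: [2.999, 1.57, -0.05]
force: [-0.4, -0.7, -0.5]
grip_width: 0.0005
```

Run:
```python
from h import *
import pickle
o,c=snap('wrist','w2'); pickle.dump((o,c),open('w2.pkl','wb'))
for k in ('time_s','qpos','ee_pos','force'): print(k,np.round(o[k],4))
i=cv2.imread('pics/w2.png')
cv2.imwrite('pics/z4.png',cv2.resize(i[0:260,140:440],None,fx=2.3,fy=2.3,interpolation=cv2.INTER_CUBIC))
```

```text
time_s 7.575
qpos [ 0.0273  0.1492  1.7069 -0.      1.2849  1.5058]
ee_pos [0.4799 0.0497 0.2049]
force [-0.353  -0.7019 -0.4775]
```

View pics/z4.png

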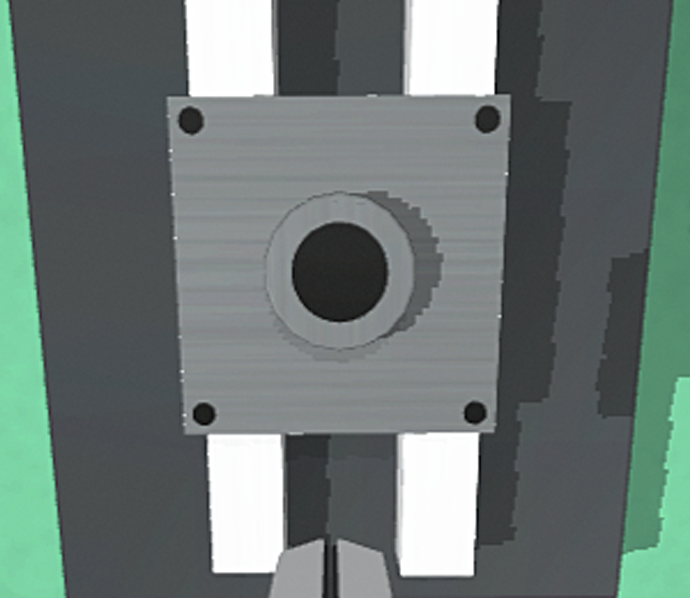

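Emit:
step_arm:
  motion:
    - [[0, 0.0499, 0.0164, 0, 0, 0], [0, 0.0499, 0.0164, 0, 0, 0], [0, 0.0499, 0.0164, 0, 0, 0], [0, 0.0499, 0.0164, 0, 0, 0], [0, 0.0499, 0.0164, 0, 0, 0], [0, 0.0499, 0.0164, 0, 0, 0], [0, 0.0499, 0.0164, 0, 0, 0], [0, 0, 0, -10.2, 0, 0], [0.02, 0, 0, -10.2, 0, 0], [0, 0, 0, 0, 0, 0]]
  fingers: 0.055

```text
time_s: 8.88
ee_pos: [0.3989, -0.3076, 0.1832]
eef_rot: [-1.217, 1.568, 2.374]
force: [0.5, 0.2, -0.5]
grip_width: 0.0554
```

Run:
```python
from h import *
import pickle
o,c=pickle.load(open('w2.pkl','rb')); E=Ew(o,c)
u=np.array([.9958,.0918]);v=np.array([-.0918,.9958]);F=np.array([.553,.0526])
for n,pts,z in [('fl',[(214,41.7),(361.5,41.7),(355,188),(220.5,188)],.092),('L',[(230.5,189),(263.5,189),(233,248.7)],.0752),('R',[(313.5,189),(348,189),(314,250),(345.5,250)],.08)]:
    for a,b in pts:
        q=ray(c,a,b,z,E)[:2]-F; print(n,(q@u).round(4),(q@v).round(4))
o,c=snap('wrist','w3'); pickle.dump((o,c),open('w3.pkl','wb'))
for k in ('time_s','qpos','ee_pos','force','grip_width'): print(k,np.round(o[k],4))
```

```text
fl 0.0598 0.0592
fl 0.0598 -0.0592
fl -0.0597 -0.0602
fl -0.0596 0.0595
L -0.0639 0.0533
L -0.0639 0.0222
L -0.1237 0.0531
R -0.0629 -0.0244
R -0.0629 -0.0564
R -0.1232 -0.0263
R -0.1232 -0.0569
time_s 8.875
qpos [-7.2970e-01  2.1860e-01  1.6769e+00  1.0000e-04  1.2486e+00  3.9220e-01]
ee_pos [ 0.3989 -0.3076  0.1832]
force [ 0.4638  0.1711 -0.4787]
grip_width 0.0554
```

View pics/w3.png

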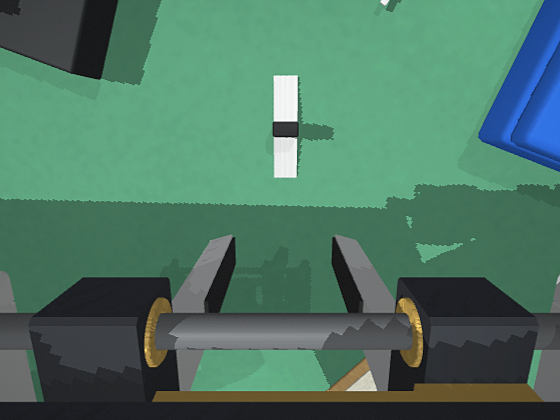

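Run:
```python
from h import *
import pickle
o,c=pickle.load(open('w3.pkl','rb')); E=Ew(o,c)
q=np.array([ray(c,a,b,.002,E)[:2] for a,b in [(273.5,75.5),(298,75.5),(297,178),(274.5,178)]])
print(q.round(4),q.mean(0).round(4))
for i in range(4):
    e=q[(i+1)%4]-q[i]; print('  ',np.linalg.norm(e).round(4),np.degrees(np.arctan2(e[1],e[0])).round(2))
g=np.array([ray(c,a,b,.05,E)[:2] for a,b in [(272.5,123),(298.5,123)]]);print(g.round(4),g.mean(0))
R=Ro.from_euler('xyz',o['eef_rot']).as_matrix();print(R.round(4))
d=np.r_[q.mean(0),0]-np.r_[o['ee_pos'][:2],0]; print('tool',(R.T@d).round(4), 'yaw tool z',np.degrees(np.arctan2(R[1,2],R[0,2])))
```

```text
[[ 0.4987 -0.2482]
 [ 0.5094 -0.2705]
 [ 0.415  -0.316 ]
 [ 0.4044 -0.2939]] [ 0.4569 -0.2821]
   0.0248 -64.32
   0.1048 -154.28
   0.0245 115.71
   0.1048 25.88
[[ 0.4569 -0.2685]
 [ 0.4671 -0.2898]] [ 0.4619759  -0.27912729]
[[-1.800e-03  4.339e-01 -9.010e-01]
 [ 1.700e-03 -9.010e-01 -4.339e-01]
 [-1.000e+00 -2.300e-03  9.000e-04]]
tool [-0.0001  0.0022 -0.0633] yaw tool z -154.28485929350177
```

Emit:
step_arm:
  motion:
    - [[0, 0.0022, -0.0313, 0, 0, 0], [0, 0, -0.032, 0, 0, 0], [0.05, 0, 0, 0, 0, 0], [0.05, 0, 0, 0, 0, 0], [0.04, 0, 0, 0, 0, 0], [0.02, 0, 0, 0, 0, 0], [0.007, 0, 0, 0, 0, 0], [0, 0, 0, 0, 0, 0]]

```text
time_s: 9.93
ee_pos: [0.4572, -0.2827, 0.0178]
eef_rot: [2.114, 1.57, -0.579]
force: [-0.2, -0.1, -0.1]
grip_width: 0.0548
```

Emit:
step_arm:
  motion:
    - [[0, 0, 0, 0, 0, 0], [0, 0, 0, 0, 0, 0], [0, 0, 0, 0, 0, 0], [0, 0, 0, 0, 0, 0]]
  fingers: 0.0
  squeeze: 15

```text
time_s: 10.42
ee_pos: [0.4568, -0.2827, 0.0174]
eef_rot: [2.133, 1.57, -0.559]
force: [-1.1, 0.6, 3.0]
grip_width: 0.0242
```

Emit:
step_arm:
  motion:
    - [[-0.01, 0, 0, 0, 0, 0], [-0.04, 0, 0, 0, 0, 0], [-0.05, 0, 0, 0, 0, 0], [-0.05, 0, 0, 10.2, 0, 0], [0, 0, 0, 10.25, 0, 0], [0, -0.0454, 0, 0, 0, 0], [0, -0.0454, 0, 0, 0, 0], [0, -0.0454, 0, 0, 0, 0], [0, -0.0454, 0, 0, 0, 0], [0, -0.0454, 0, 0, 0, 0], [0, -0.0454, 0, 0, 0, 0], [0, -0.0454, 0, 0, 0, 0]]

```text
time_s: 11.92
ee_pos: [0.4269, 0.0352, 0.1678]
eef_rot: [3.056, 1.57, 0.006]
force: [0.7, -0.5, -0.7]
grip_width: 0.0235
```

Emit:
step_arm:
  motion:
    - [[0, -0.0454, -0.0015, 0, 0, 0], [0.03, 0, 0, 0, 0, 0], [0, 0, 0, 0, 0, 0], [0, 0, 0, 0, 0, 0]]

```text
time_s: 12.42
ee_pos: [0.4249, 0.0789, 0.1382]
eef_rot: [-3.129, 1.57, 0.104]
force: [0.5, -0.0, -1.0]
grip_width: 0.0237
```

Run:
```python
from h import *
import pickle
o,c=snap('wrist','w4'); pickle.dump((o,c),open('w4.pkl','wb'))
for k in ('time_s','qpos','ee_pos','force','grip_width'): print(k,np.round(o[k],4))
R=Ro.from_euler('xyz',o['eef_rot']).as_matrix();print(R.round(4))
```

```text
time_s 12.425
qpos [0.0987 0.1104 1.9169 0.     1.1135 1.5775]
ee_pos [0.4249 0.0789 0.1382]
force [ 0.5222 -0.0433 -1.0361]
grip_width 0.0237
[[ 8.000e-04  9.190e-02 -9.958e-01]
 [ 1.000e-04 -9.958e-01 -9.190e-02]
 [-1.000e+00 -0.000e+00 -8.000e-04]]
```

View pics/w4.png

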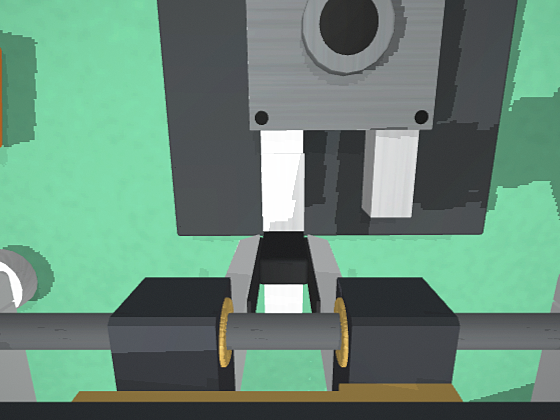

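Run:
```python
from h import *
import pickle
o,c=pickle.load(open('w4.pkl','rb')); E=Ew(o,c)
u=np.array([.9958,.0918]);v=np.array([-.0918,.9958]);F=np.array([.553,.0526])
T=np.array(o['ee_pos'][:2])-F; print('tcp',T@u,T@v)
for a,b,z in [(265.5,153,.1228),(304,153,.1228),(248.5,129.5,.092),(434,130,.092),(264,287,.127),(304,287,.127)]:
    q=ray(c,a,b,z,E)[:2]-F; print((q@u).round(4),(q@v).round(4))
i=cv2.imread('pics/w4.png'); cv2.imwrite('pics/z5.png',cv2.resize(i[110:310,200:400],None,fx=3,fy=3,interpolation=cv2.INTER_CUBIC))
```

```text
tcp -0.12513428859799675 0.03789999005036646
-0.0723 0.048
-0.0723 0.0257
-0.0596 0.0606
-0.06 -0.0617
-0.1552 0.0498
-0.1552 0.0247
```

View pics/z5.png

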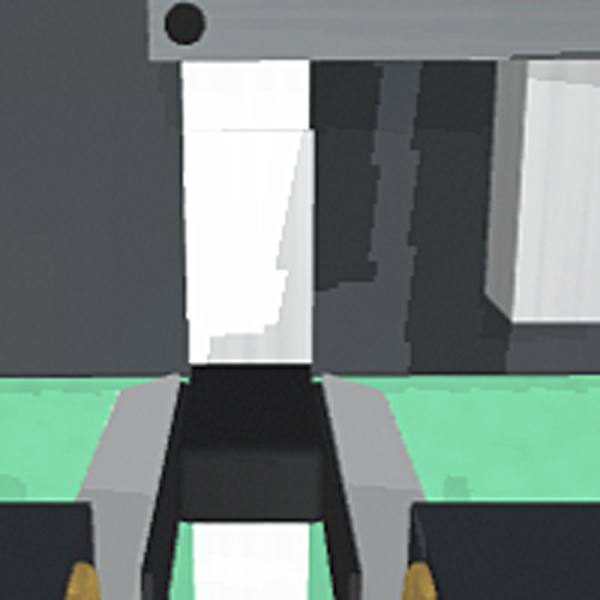

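Emit:
step_arm:
  motion:
    - [[0.02, 0, 0, 0, 0, 0], [0.015, 0, 0, 0, 0, 0], [0.005, 0, 0, 0, 0, 0], [0, 0, 0, 0, 0, 0], [0, 0, 0, 0, 0, 0]]

```text
time_s: 13.1
ee_pos: [0.4248, 0.0792, 0.0977]
eef_rot: [-3.138, 1.57, 0.096]
force: [-0.2, 0.2, -1.4]
grip_width: 0.0239
```

Run:
```python
from h import *
import pickle
o,c=snap('side','s5')
i=cv2.imread('pics/s5.png'); cv2.imwrite('pics/z6.png',cv2.resize(i[180:280,190:320],None,fx=5,fy=5,interpolation=cv2.INTER_CUBIC))
o,c=snap('wrist','w5');pickle.dump((o,c),open('w5.pkl','wb')); print(np.round(o['ee_pos'],4))
```

```text
[0.4248 0.0792 0.0976]
```

View pics/z6.png

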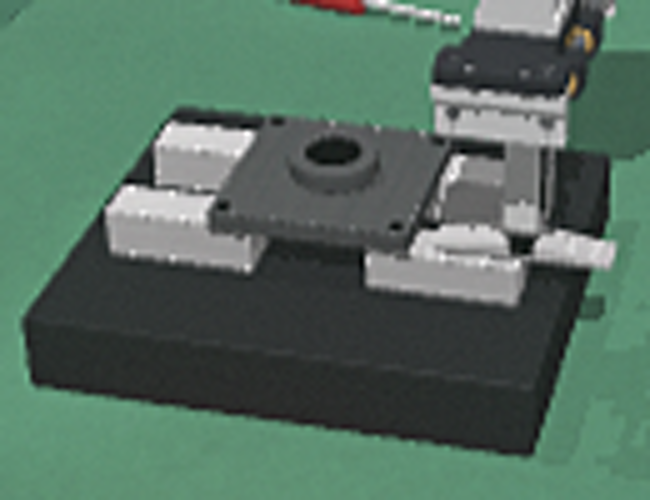

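View pics/w5.png

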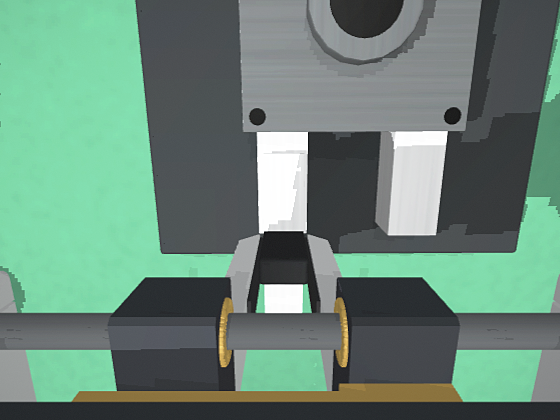

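Emit:
step_arm:
  motion:
    - [[0.002, 0, 0, 0, 0, 0], [0.0016, 0, 0, 0, 0, 0], [0, 0, 0, 0, 0, 0], [0, 0, 0, 0, 0, 0]]

```text
time_s: 13.7
ee_pos: [0.4245, 0.0792, 0.0936]
eef_rot: [3.015, 1.571, -0.034]
force: [-0.4, 0.2, -1.2]
grip_width: 0.0239
```

Emit:
step_arm:
  motion:
    - [[0, 0, -0.004, 0, 0, 0], [0, 0, -0.004, 0, 0, 0], [0, 0, -0.003, 0, 0, 0], [0, 0, 0, 0, 0, 0]]

```text
time_s: 14.2
ee_pos: [0.4356, 0.0802, 0.0935]
eef_rot: [-0.083, 1.571, -3.131]
force: [0.1, 0.1, -1.0]
grip_width: 0.024
```

Emit:
step_arm:
  motion:
    - [[0, 0, -0.003, 0, 0, 0], [0, 0, -0.003, 0, 0, 0], [0, 0, -0.003, 0, 0, 0], [0, 0, 0, 0, 0, 0]]

```text
time_s: 14.7
ee_pos: [0.4446, 0.081, 0.0935]
eef_rot: [-2.86, 1.571, 0.374]
force: [-0.9, -0.2, -1.1]
grip_width: 0.0242
```

Emit:
step_arm:
  motion:
    - [[0.0004, 0, 0, 0, 0, 0], [0, 0, 0, 0, 0, 0]]

```text
time_s: 14.95
ee_pos: [0.4444, 0.081, 0.0931]
eef_rot: [0.01, 1.571, -3.038]
force: [1.3, 0.3, -0.8]
grip_width: 0.0236
```

Emit:
step_arm:
  motion:
    - [[0.0004, 0, 0, 0, 0, 0], [0, 0, 0, 0, 0, 0]]

```text
time_s: 15.2
ee_pos: [0.4444, 0.081, 0.0927]
eef_rot: [-0.099, 1.571, 3.136]
force: [0.9, 0.8, -1.7]
grip_width: 0.024
```

Emit:
step_arm:
  motion:
    - [[0.0004, 0, 0, 0, 0, 0], [0, 0, 0, 0, 0, 0]]

```text
time_s: 15.45
ee_pos: [0.4445, 0.081, 0.0923]
eef_rot: [2.636, 1.571, -0.412]
force: [0.5, 0.2, -0.8]
grip_width: 0.024
```

Emit:
step_arm:
  motion:
    - [[0.0004, 0, 0, 0, 0, 0], [0, 0, 0, 0, 0, 0]]

```text
time_s: 15.7
ee_pos: [0.4445, 0.081, 0.0922]
eef_rot: [-2.945, 1.571, 0.289]
force: [-2.6, -0.4, 4.0]
grip_width: 0.0235
```

Emit:
step_arm:
  motion:
    - [[0.0004, 0, 0, 0, 0, 0], [0, 0, 0, 0, 0, 0]]

```text
time_s: 15.95
ee_pos: [0.4445, 0.081, 0.0921]
eef_rot: [2.958, 1.571, -0.09]
force: [-5.7, -0.2, 10.9]
grip_width: 0.0236
```

Emit:
step_arm:
  motion:
    - [[-0.0005, 0, 0, 0, 0, 0], [0, 0, 0, 0, 0, 0]]

```text
time_s: 16.2
ee_pos: [0.4445, 0.081, 0.0922]
eef_rot: [-2.962, 1.571, 0.273]
force: [-2.0, -0.8, 4.5]
grip_width: 0.0238
```

Emit:
step_arm:
  motion:
    - [[0, 0, -0.003, 0, 0, 0], [0, 0, -0.003, 0, 0, 0], [0, 0, -0.003, 0, 0, 0], [0, 0, 0, 0, 0, 0], [0, 0, 0, 0, 0, 0]]

```text
time_s: 16.82
ee_pos: [0.4536, 0.0819, 0.0921]
eef_rot: [-3.09, 1.57, 0.144]
force: [0.5, 0.0, 3.0]
grip_width: 0.0238
```

Emit:
step_arm:
  motion:
    - [[-0.0002, 0, 0, 0, 0, 0], [0, 0, -0.001, 0, 0, 0], [0, 0, -0.001, 0, 0, 0], [0, 0, 0, 0, 0, 0]]

```text
time_s: 17.32
ee_pos: [0.4554, 0.082, 0.0922]
eef_rot: [-0.03, 1.571, -3.079]
force: [-2.0, -0.4, 1.0]
grip_width: 0.0242
```

Emit:
step_arm:
  motion:
    - [[0, 0, -0.001, 0, 0, 0], [0, 0, 0, 0, 0, 0]]

```text
time_s: 17.58
ee_pos: [0.4565, 0.0821, 0.0922]
eef_rot: [-3.137, 1.571, 0.097]
force: [-1.1, -0.3, 0.1]
grip_width: 0.0239
```

Emit:
step_arm:
  motion:
    - [[0, 0, -0.001, 0, 0, 0], [0, 0, 0, 0, 0, 0]]

```text
time_s: 17.82
ee_pos: [0.4575, 0.0823, 0.0922]
eef_rot: [-3.066, 1.571, 0.169]
force: [-0.3, 0.2, -1.9]
grip_width: 0.0241
```

Emit:
step_arm:
  motion:
    - [[0, 0, -0.001, 0, 0, 0], [0, 0, 0, 0, 0, 0]]

```text
time_s: 18.08
ee_pos: [0.4584, 0.0824, 0.0922]
eef_rot: [-0.637, 1.571, 2.597]
force: [0.3, 1.5, -1.2]
grip_width: 0.024
```

Emit:
step_arm:
  motion:
    - [[0, 0, -0.001, 0, 0, 0], [0, 0, 0, 0, 0, 0]]

```text
time_s: 18.32
ee_pos: [0.4594, 0.0824, 0.0922]
eef_rot: [-0.092, 1.571, -3.141]
force: [-0.4, 0.0, -0.3]
grip_width: 0.0237
```

Emit:
step_arm:
  motion:
    - [[0, 0, -0.001, 0, 0, 0], [0, 0, 0, 0, 0, 0]]

```text
time_s: 18.58
ee_pos: [0.4604, 0.0825, 0.0922]
eef_rot: [-0.695, 1.571, 2.539]
force: [-0.2, 0.5, -2.1]
grip_width: 0.0241
```

Emit:
step_arm:
  motion:
    - [[0, 0, -0.0007, 0, 0, 0], [0, 0, 0, 0, 0, 0]]

```text
time_s: 18.82
ee_pos: [0.4611, 0.0826, 0.0922]
eef_rot: [-0.136, 1.571, 3.099]
force: [-0.5, 0.3, -1.8]
grip_width: 0.0237
```

Emit:
step_arm:
  motion:
    - [[0, 0, -0.0007, 0, 0, 0], [0, 0, 0, 0, 0, 0]]

```text
time_s: 19.08
ee_pos: [0.4618, 0.0826, 0.0922]
eef_rot: [-0.016, 1.571, -3.064]
force: [-0.6, -0.0, -2.3]
grip_width: 0.0238
```

```bash
cat > f.py <<'E'
from h import *
A=[];P=[]
for i in range(8):
    o=get_obs();A.append(o['force']);P.append(o['ee_pos']);c=camera('wrist')
print(o['time_s'],np.mean(A,0).round(2),np.std(A,0).round(2),np.mean(P,0).round(5))
E
python3 f.py
```

```text
19.425 [-0.13 -0.21 -2.14] [0.54 0.54 0.35] [0.46174 0.08264 0.09221]
```

Emit:
step_arm:
  motion:
    - [[0, 0, -0.0005, 0, 0, 0], [0, 0, 0, 0, 0, 0]]

```text
time_s: 19.73
ee_pos: [0.4621, 0.0827, 0.0922]
eef_rot: [0.032, 1.57, -3.017]
force: [-2.8, -0.0, -0.6]
grip_width: 0.0238
```

```bash
python3 f.py
```

```text
20.075 [-3.05 -0.36 -0.64] [0.46 0.32 0.46] [0.46213 0.08268 0.09221]
```

Emit:
step_arm:
  motion:
    - [[0, 0, -0.0005, 0, 0, 0], [0, 0, 0, 0, 0, 0]]

```text
time_s: 20.38
ee_pos: [0.4625, 0.0827, 0.0922]
eef_rot: [-0.051, 1.57, -3.1]
force: [-5.0, -1.5, 1.8]
grip_width: 0.0239
```

```bash
python3 f.py
```

```text
20.725 [-5.26 -0.57  0.79] [0.55 0.54 0.58] [0.46251 0.08272 0.09222]
```

Emit:
step_arm:
  motion:
    - [[0, 0, 0.0006, 0, 0, 0], [0, 0, 0, 0, 0, 0]]

```text
time_s: 21.02
ee_pos: [0.4624, 0.0827, 0.0922]
eef_rot: [-3.058, 1.57, 0.176]
force: [0.8, 0.4, -4.3]
grip_width: 0.0242
```

```bash
python3 f.py
python3 - <<'E'
from h import *
import pickle
o,c=snap('wrist','w6');pickle.dump((o,c),open('w6.pkl','wb'));print(np.round(o['ee_pos'],4))
E
```

```text
21.375 [ 1.02  0.37 -4.68] [0.42 0.45 0.43] [0.46234 0.08269 0.09221]
[0.4623 0.0826 0.0922]
```

View pics/w6.png

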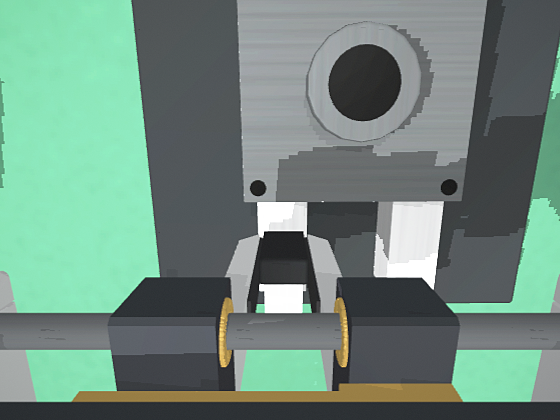

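Emit:
step_arm:
  motion:
    - [[0.0002, 0, 0, 0, 0, 0], [0, 0, 0, 0, 0, 0]]

```text
time_s: 21.72
ee_pos: [0.4623, 0.0826, 0.0922]
eef_rot: [2.931, 1.571, -0.118]
force: [0.0, -0.9, -1.9]
grip_width: 0.0238
```

```bash
python3 f.py
```

```text
22.075 [ 0.4  -0.94 -1.58] [0.39 0.22 0.57] [0.46224 0.08266 0.09217]
```

Run:
```python
from h import *
import pickle
o,c=pickle.load(open('w6.pkl','rb')); E=Ew(o,c)
u=np.array([.9958,.0918]);v=np.array([-.0918,.9958]);F=np.array([.553,.0526])
for a,b,z in [(245,202,.092),(462,202,.092),(412,300,.08),(436,300,.08)]:
    q=ray(c,a,b,z,E)[:2]-F; print((q@u).round(4),(q@v).round(4))
i=cv2.imread('pics/w6.png'); cv2.imwrite('pics/z7.png',cv2.resize(i[180:310,200:470],None,fx=2.9,fy=2.9,interpolation=cv2.INTER_CUBIC))
```

```text
-0.0603 0.0593
-0.0603 -0.0609
-0.1273 -0.044
-0.1273 -0.0593
```

View pics/z7.png

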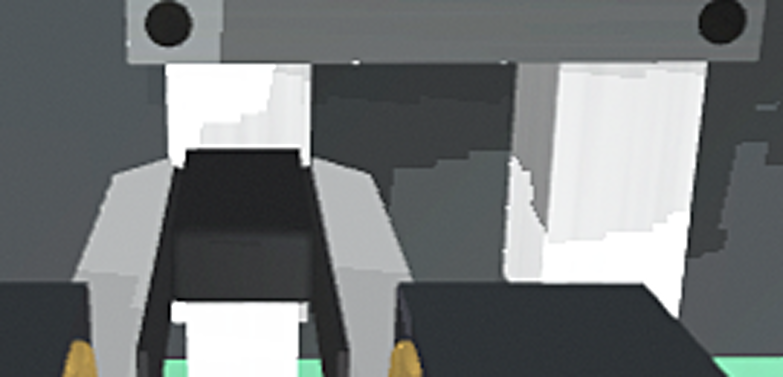

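Emit:
step_arm:
  motion:
    - [[0, 0, 0, 0, 0, 0], [0, 0, 0, 0, 0, 0], [0, 0, 0, 0, 0, 0]]
  fingers: 0.045

```text
time_s: 22.5
ee_pos: [0.4622, 0.0827, 0.0921]
eef_rot: [-2.307, 1.571, 0.928]
force: [0.5, -0.6, -0.8]
grip_width: 0.0449
```

Emit:
step_arm:
  motion:
    - [[-0.01, 0, 0, 0, 0, 0], [-0.03, 0, 0, 0, 0, 0], [-0.05, 0, 0, 0, 0, 0], [-0.025, 0, 0, 0, 0, 0], [0, 0, 0, 0, 0, 0], [0, 0, 0, 0, 0, 0]]

```text
time_s: 23.25
ee_pos: [0.4618, 0.0826, 0.2063]
eef_rot: [-0.007, 1.57, -3.056]
force: [-0.2, -0.2, 0.1]
grip_width: 0.045
```

Run:
```python
from h import *
import pickle
o,c=snap('wrist','w7');pickle.dump((o,c),open('w7.pkl','wb'));print(np.round(o['ee_pos'],4))
```

```text
[0.4618 0.0826 0.2063]
```

View pics/w7.png

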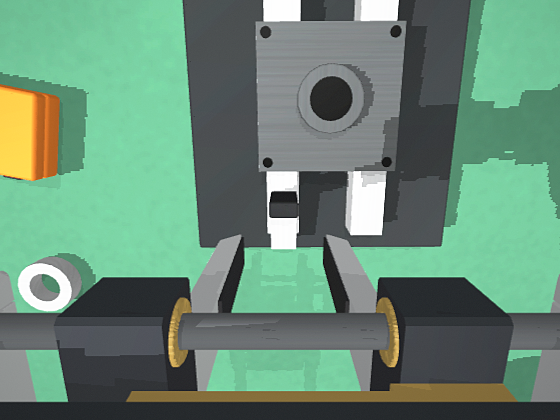

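Emit:
step_arm:
  motion:
    - [[0, -0.0037, -0.024, 0, 0, 0], [0, 0, -0.024, 0, 0, 0], [0, 0, 0, 0, 0, 0], [0, 0, 0, 0, 0, 0], [0.04, 0, 0, 0, 0, 0], [0.04, 0, 0, 0, 0, 0], [0.025, 0, 0, 0, 0, 0], [0.005, 0, 0, 0, 0, 0], [0, 0, 0, 0, 0, 0], [0, 0, 0, 0, 0, 0]]
  fingers: 0.0

```text
time_s: 24.55
ee_pos: [0.5101, 0.0909, 0.0983]
eef_rot: [-3.136, 1.569, 0.099]
force: [0.1, -0.6, 0.7]
grip_width: 0.0004
```

Emit:
step_arm:
  motion:
    - [[0.001, 0, 0, 0, 0, 0], [0.001, 0, 0, 0, 0, 0], [0.001, 0, 0, 0, 0, 0], [0, 0, 0, 0, 0, 0]]

```text
time_s: 25.05
ee_pos: [0.5096, 0.0908, 0.094]
eef_rot: [-0.111, 1.571, 3.123]
force: [0.8, -0.1, 0.1]
grip_width: 0.0002
```

Emit:
step_arm:
  motion:
    - [[0.0005, 0, 0, 0, 0, 0], [0.0005, 0, 0, 0, 0, 0], [0, 0, 0, 0, 0, 0]]

```text
time_s: 25.42
ee_pos: [0.5096, 0.0908, 0.093]
eef_rot: [0.26, 1.571, -2.789]
force: [0.3, -0.0, -0.2]
grip_width: 0.0001
```

Emit:
step_arm:
  motion:
    - [[0.0004, 0, 0, 0, 0, 0], [0, 0, 0, 0, 0, 0]]

```text
time_s: 25.68
ee_pos: [0.5096, 0.0908, 0.0926]
eef_rot: [-1.207, 1.571, 2.027]
force: [-0.3, 0.7, -0.4]
grip_width: 0.0005
```

Emit:
step_arm:
  motion:
    - [[0.0004, 0, 0, 0, 0, 0], [0, 0, 0, 0, 0, 0]]

```text
time_s: 25.92
ee_pos: [0.5097, 0.0908, 0.0923]
eef_rot: [-3.052, 1.571, 0.182]
force: [0.1, 0.4, 1.3]
grip_width: 0.0005
```

Emit:
step_arm:
  motion:
    - [[0.0003, 0, 0, 0, 0, 0], [0, 0, 0, 0, 0, 0]]

```text
time_s: 26.18
ee_pos: [0.5097, 0.0908, 0.0923]
eef_rot: [-3.053, 1.571, 0.182]
force: [-2.1, 0.4, 6.5]
grip_width: 0.0006
```

Solid now: contact is at z = 92.3 mm, the same height as before, and it doesn't dip at 6.5 N. I'll press to about 10 N.

Emit:
step_arm:
  motion:
    - [[0.0002, 0, 0, 0, 0, 0], [0, 0, 0, 0, 0, 0]]

```text
time_s: 26.42
ee_pos: [0.5097, 0.0908, 0.0922]
eef_rot: [3.089, 1.57, 0.04]
force: [-2.2, -0.0, 7.8]
grip_width: 0.0006
```

```bash
python3 f.py
```

```text
26.775 [-2.71 -0.23  7.12] [0.45 0.36 0.48] [0.5097  0.09083 0.09223]
```

Emit:
step_arm:
  motion:
    - [[0.0002, 0, 0, 0, 0, 0], [0, 0, 0, 0, 0, 0]]

```text
time_s: 27.08
ee_pos: [0.5097, 0.0908, 0.0922]
eef_rot: [-3.099, 1.57, 0.135]
force: [-3.6, -0.9, 8.5]
grip_width: 0.0008
```

```bash
python3 f.py
```

```text
27.425 [-3.8  -0.81  9.05] [0.61 0.32 0.45] [0.5097  0.09084 0.09217]
```

Emit:
step_arm:
  motion:
    - [[-0.0005, 0, 0, 0, 0, 0], [-0.001, 0, 0, 0, 0, 0], [-0.001, 0, 0, 0, 0, 0], [-0.002, 0, 0, 0, 0, 0], [-0.01, 0, 0, 0, 0, 0], [-0.05, 0, 0, 0, 0, 0], [-0.05, 0, 0, 0, 0, 0], [0, 0.0187, 0.025, 0, 0, 0], [0, 0.0187, 0.025, 0, 0, 0], [0, 0, 0, 0, 0, 0], [0, 0, 0, 0, 0, 0]]

```text
time_s: 28.85
ee_pos: [0.4638, 0.0491, 0.2066]
eef_rot: [-3.118, 1.57, 0.116]
force: [-0.1, 0.3, 0.3]
grip_width: 0.0004
```

Run:
```python
from h import *
import pickle
o,c=snap('wrist','w8');pickle.dump((o,c),open('w8.pkl','wb'));print(np.round(o['ee_pos'],4),np.round(o['force'],2))
i=cv2.imread('pics/w8.png'); cv2.imwrite('pics/z8.png',cv2.resize(i[0:290,140:440],None,fx=2,fy=2,interpolation=cv2.INTER_CUBIC))
o,c=snap('top','t8')
i=cv2.imread('pics/t8.png');j=cv2.imread('pics/top0.png'); print(np.abs(i[50:280,0:200].astype(int)-j[50:280,0:200]).max(), np.abs(i[90:190,395:430].astype(int)-j[90:190,395:430]).max())
```

```text
[0.4638 0.0491 0.2066] [-0.14  0.29  0.33]
22 56
```

View pics/z8.png

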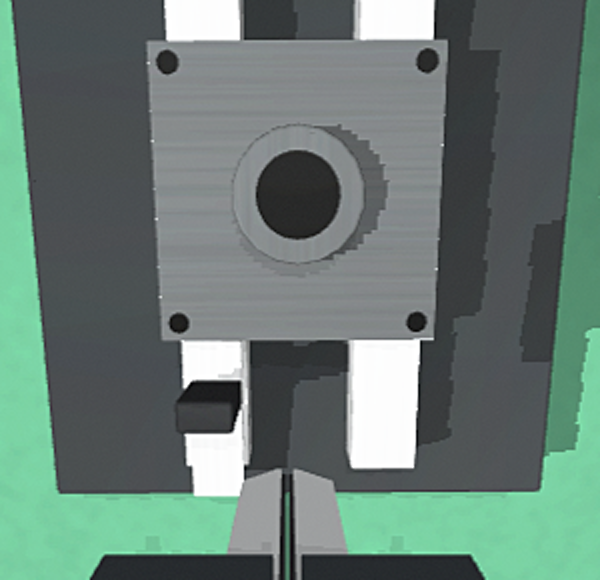

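View pics/t8.png

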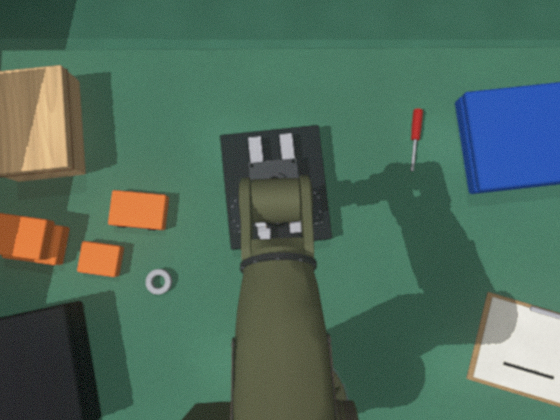

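Run:
```python
from h import *
import pickle
o,c=pickle.load(open('w8.pkl','rb')); E=Ew(o,c)
u=np.array([.9958,.0918]);v=np.array([-.0918,.9958]);F=np.array([.553,.0526])
for a,b,z in [(213.5,20.3,.092),(364,20.3,.092),(357.5,170,.092),(221,170,.092)]:
    q=ray(c,a,b,z,E)[:2]-F; print((q@u).round(4),(q@v).round(4))
ticket.hand_in()
```

```text
0.0597 0.0601
0.0597 -0.0597
-0.0599 -0.0611
-0.0599 0.0596
the job is handed in; nothing more can be done
```

The flange no longer rocks: the wedge is in place on the low block, and I handed the job in at about 29 s.

- **Low block:** the first corner I pressed, near-left as seen from the robot, was the one that dipped. It went down about 3.3 mm at 4–5 N. I pressed on to about 10 N at the bottom, and the corner righted itself. The other corners were not pressed because this one came first.
- **Wedge:** I slid it along that block from the open end until it touched the flange, with about 24 mm of the nose under the edge. During the last two 0.5 mm pushes the contact force reached about 5 N. I then backed off, unloaded the wedge and let go.
- **Proof press:** pressed again with about 9 N, the corner held at z = 92.2 mm, the height at which I first touched it. It yielded about 0.1 mm.
- **Last checks:** the flange corners were within about 1 mm of where they started. The case and ring looked unmoved in the before and after top views. The screwdriver did too, though the arm's shadow had changed the light near it.

One reading was odd. After the first back-off the wrist briefly showed about 3.5 N more downward pull than the wedge's own weight. The wedge had probably been held slightly off the block and against the flange. I lowered the tool 0.2 mm before letting go, which brought the reading close to the wedge's weight alone.

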